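# Clamp a glued strip and hold the squeeze

## Robot

A 7-joint arm with a two-finger parallel gripper is mounted at the origin on a cart in front of the work surface, level with it; the furniture and walls round the work are solid. World frame = base frame: x ahead of the robot, y to its left, z up, the work surface at z = 0. Lengths are in mm, angles in rad, forces in N, time in s.
With the tool pointing down it reaches from about 400 to 875 mm from the base axis. Payload 4.4 kg.
Tool frame: the origin (TCP) lies midway between the tips of the shut fingers; the grasp point (between the pads) lies 19 mm behind it (ctrl.grip_point_offset is the distance from the TCP to the grasp point, in mm); z points along the fingers, y is the line along which they close (so a half turn about z gives the same grasp; the last joint's range is limited). The gripper opens to 85 mm and grips with 20 to 120 N. Pads are 22 mm wide; open, the fingers measure 114 mm over their backs; the gripper's body (76 mm by 85 mm) begins 54 mm behind the grasp point. The pads swing forward as they close: fully open they stand 13 mm farther back than shut.
Start: joints at [-1.302, 0.628, 0.038, 1.517, -0.027, 0.996, -0.02], TCP at [213.554, 613.932, 231.313] pointing down, gripper open.
Joint ranges: [-3.06, 3.06], [-0.37, 2.12], [-1.25, 1.32], [0.18, 2.47], [-1.1, 4.24], [0.23, 1.98], [-2.94, 2.94]. Speed limits (rad/s): [2.57, 2.57, 3.14, 3.14, 3.14, 3.14, 3.14].

## Interface

Orientations are given as [roll, pitch, yaw] about the fixed x, y, z axes, in that order (R = Rz(yaw) Ry(pitch) Rx(roll)).
In Python, from cell import ctrl, imaging, sensors gives the robot as it stands (ctrl), with the cameras (imaging) and the readings (sensors).
- The arm moves only by the tool nudge_tcp, called after "Call:" as name([rows], argument=value, ...), one row to a line, values as JSON. Schema: {"type":"object","properties":{"steps":{"type":"array","items":{"type":"array","items":{"type":"number"},"minItems":7,"maxItems":7},"minItems":1,"maxItems":12},"only":{"type":"string"},"quiet":{"type":"boolean"},"lines":{"type":"string"}},"required":["steps"],"additionalProperties":false}. steps is a list of rows, 1 to 12 of them, each of 7 numbers: dx, dy, dz in mm, then a rotation vector rx, ry, rz in rad, then the finger opening in mm; each row shifts and turns the commanded pose from where the row before left it, along the tool's axes as they then stand; what a row does not reach is not made up. A row lasts 1/10 s, in which the tool goes at most 50 mm and 0.15 rad, less where a joint would pass 70% of its speed; a pose out of reach is approached as far as the arm can. The fingers move at their own pace and stop on an object; the grip force is fixed at half the most. Time passes only in rows, so rows that do not move let the fingers close. The tool returns the time, the measured TCP pose, the force, the opening and the grip force at its end. only (a regular expression) keeps the lines of the reply that match it, lines (a string "A,B") keeps lines A to B, and quiet returns only ok. Input that does not fit is refused with a message, and nothing moves.
- sensors.read_state(): the state, without advancing time (a new reading comes with each control period).
- imaging.get_image(name): name is "scene" or "top" or "wrist"; returns the picture (480x640x3 uint8, blue, green, red); there is no depth.
- imaging.calibration(name): a dict with "fx", "fy", "cx", "cy" (pixels), "rvec" (rotation vector, rad) and "tvec" (3), from world to camera coordinates, as OpenCV has them; the wrist camera has in their place "hand_eye" (4x4, takes a point from camera to tool coordinates, whose origin is the TCP and whose axes are the flange's). Camera axes: x right, y down, z forward; pixel columns grow to the right and rows downward; lengths in mm; the calibration is good to about 2 mm. A picture is of the moment at which its call begins: read the wrist's pose just before it. calibration takes no time and is no camera call.
- ctrl.finish_job(): hands the job in; it is judged then, once.
The state is a dict: "clock": time; "qpos": joint angles; "qd": joint speeds; "tau": joint torques, N m; "eef_pos": TCP position; "tool_rot": TCP orientation; "force": force on the tool from outside, world axes, zero at the start; "torque": the same for the moment, N m; "width": finger opening in mm; "gripper_force": force on a finger pad.
Only numpy, scipy, OpenCV 4.12 (cv2) and the standard library are available. Lean on these libraries where they do the work, as an engineer would, in place of code of your own. Each camera call takes 0.05 s, during which the arm holds its last target. There are 200 camera calls.

## Task

A strip has just been spread with glue to go on the long face of a wooden block on the clamp board. Because your hand will then be tied up, set the bench timer first, one key at a time and each fully down: red to clear it, then white for one minute, then green to start it. Then squeeze and let out the clamp's trigger, stroke after stroke, until the pad has pushed strip and block tight together against the end stop, and finish still squeezing the trigger with a light, steady grip (about 20 N), so that the joint stays pressed but is not crushed; leave the other things on the bench where they are.

Things in the scene. Friction and masses are not known exactly. Their poses are not given: they have to be found in the camera images.
- clamp_board: plywood board, 320 x 170 x 15 mm, fixed on the bench, with a ratchet trigger clamp on it. Origin: under the board; z up, +x the way the clamp pushes, towards work and end stop. The clamp's blue cheeks reach from x = -90 to +10 mm, 36 mm wide, up to z = 110 mm; above them stand only the black upright grip and, in front of it (+x), the trigger with its orange upper part
- grip_back (a point): middle of the rear face (to -x) of the fixed black grip, 159 mm above the bench; the grip is 14 mm thick along x, 26 mm wide, its top 172 mm above the bench. One finger goes behind it, the other in front of the trigger: pointing straight down, closing along the board's x, tips about 25 mm below this point (cheeks begin 48 mm below it)
- trigger_end (a point): foremost point (+x side) of the trigger's rounded end, 22 mm wide, 12 mm thick, its top 165 mm above the bench. Let out it is 46 mm in front of grip_back, squeezed home 26 mm. As the grip is fixed, keep the gripper's middle 14 mm in front of grip_back: opened to 75 mm it clears both, closing it pulls the trigger home, opening it to 68 mm lets the trigger out fully
- trigger (a joint): turn of the trigger: 0 let out (a light spring brings it back), 0.31 rad squeezed home against the grip. Each full stroke pushes the rod 9 mm forward through a dog that drops into notches 9 mm apart; the trigger must be let out to 0 to catch the next notch. Under a squeeze of 20 N it stalls short of home (about 0.2) when the joint is pressed
- rod (a joint): how far the notched push rod has come forward, m (0 to 0.058; 0 to 0.018 at the start). The joint is closed at 0.040; at 0.0425 to 0.048 it is well pressed, at 0.051 crushed. Let out, the trigger leaves the rod where it is, but a pressed rod springs back up to 9 mm to its last notch: so the squeeze must be kept
- pad_face (a point): middle of the front face of the rubber pad (56 wide x 32 high mm) on the rod's front end; it is sprung, 4 N for each mm, up to 14 mm. A squeeze of 20 N on the trigger presses with about 14 N; more than 45 N crushes the joint
- block: brown wooden block, 45 (along the board's x) x 110 x 38 mm high, loose on the board in front of the end stop; origin in the middle of its underside
- strip: wooden strip standing on its long edge, 19 (along the board's x) x 140 x 38 mm high, loose on the board between pad and block; origin in the middle of the 140 x 38 mm face that looks to the pad; its z axis points to the block
- end_stop: aluminium stop bar, 24 x 150 x 36 mm, screwed on the board; its frame is that of clamp_board, the face towards the work lies at x = +150 mm
- timer: grey bench timer, 92 x 140 x 24 mm, fixed, lying flat with a dark display on its far half (+x) and three keys in a row along y on the near half; origin under its middle
- key_clear_top (a point): middle of the top of the red key (left, +y), 20 mm across, 32 mm above the bench; keys 42 mm apart
- key_minute_top (a point): middle of the top of the white key in the middle, same size
- key_start_top (a point): middle of the top of the green key (right, -y), same size
- key_clear (a joint): how far the red key is pressed, 0 to 0.0045 m; springs of the keys: 1.5 N at first, 4.2 N fully down; counts as pressed beyond 0.003
- key_minute (a joint): the same for the white key
- key_start (a joint): the same for the green key
- glue_bottle: yellow glue bottle with a red cap, 176 mm tall, standing behind the timer; to be left alone; origin in the middle of its underside
- tape_measure: white and yellow tape measure, 39 x 87 x 69 mm, to be left alone; origin under its middle
- sanding_block: blue sanding block, 62 x 115 x 38 mm, on the right, to be left alone; origin under its middle
- trigger_lever: orange upper part of the trigger, 22 mm wide, the part that the finger pulls; origin on the trigger's pivot, 93 mm above the bench
- pad: the sprung rubber-faced pad on the rod's front end (see pad_face); its frame is that of clamp_board but for its travel

How it is judged:
By the outcome, as a careful person would: the job done as asked, in the order asked, and still so for the second after the job is handed in, while the arm keeps its last pose, push and grip.
It also fails if it takes over 54 s, if anything falls off the work surface, if the arm or the gripper's body presses on something with over 40 N, if the wrist force passes 120 N, or if a joint passes its speed limit or range.

## Working session

There is one attempt and no reset: what is moved stays moved. The work goes in short steps, Python scripts to look and compute and a tool call to move; the robot and the scene stay as the last step left them, time stands still between calls to the robot, and variables do not carry over. Pictures are saved under pics/ and viewed, at most 10 in all, crops included, and the job is handed in when it is done.

```bash
ls; mkdir -p pics; python3 - <<'E'
from cell import ctrl, imaging, sensors
import cv2
s=sensors.read_state();print(s)
for n in("scene","top"):
    cv2.imwrite(f"pics/{n}0.png",imaging.get_image(n));print(imaging.calibration(n))
print(imaging.calibration("wrist"),ctrl.grip_point_offset)
E
```

```text
cell.py
pics
{'clock': 0.0, 'qpos': array([-1.30181083,  0.62934735,  0.03845427,  1.51835365, -0.02700222,
        0.99629181, -0.01996506]), 'qd': array([ 0.00141041,  0.00046658,  0.00025391, -0.00110476, -0.00096915,
        0.0018929 , -0.00102197]), 'tau': array([ 9.69634166e-04, -5.63410771e+01,  1.22617912e+00, -1.93439448e+01,
        1.09073496e-02,  1.04181049e-02,  2.26327688e-05]), 'eef_pos': array([213.34469092, 613.33907823, 230.3931032 ]), 'tool_rot': array([-3.13971109e+00,  2.99152966e-05,  2.80683128e+00]), 'force': array([-0.04762944, -0.45744679, -0.63152515]), 'torque': array([0.01257854, 0.01418053, 0.00988231]), 'gripper_force': 0.0, 'width': 85.25960436913651}
{'fx': 479.7140469378334, 'fy': 479.7140469378334, 'cx': 313.69987425136185, 'cy': 232.08543243366694, 'rvec': array([ 0.22635573, -2.85890114,  1.16183426]), 'tvec': array([ 586.19163301,  185.86124282, 1146.263903  ])}
{'fx': 498.0997259762361, 'fy': 498.0997259762361, 'cx': 310.5189968957437, 'cy': 236.87779476936936, 'rvec': array([ 2.22405549, -1.63813757,  0.37790551]), 'tvec': array([-217.12498267,  569.0897408 , 1165.29770506])}
{'fx': 354.14236485498003, 'fy': 354.14236485498003, 'cx': 318.93066956529447, 'cy': 242.4916586370414, 'hand_eye': array([[-2.88294810e-04, -9.51817394e-01, -3.06665233e-01,
         7.84471063e+01],
       [ 9.99999954e-01, -3.04312583e-04,  4.41919425e-06,
        -1.03215698e+00],
       [-9.75283552e-05, -3.06665218e-01,  9.51817438e-01,
        -1.42642095e+02],
       [ 0.00000000e+00,  0.00000000e+00,  0.00000000e+00,
         1.00000000e+00]])} 18.700000000000003
```

View pics/scene0.png

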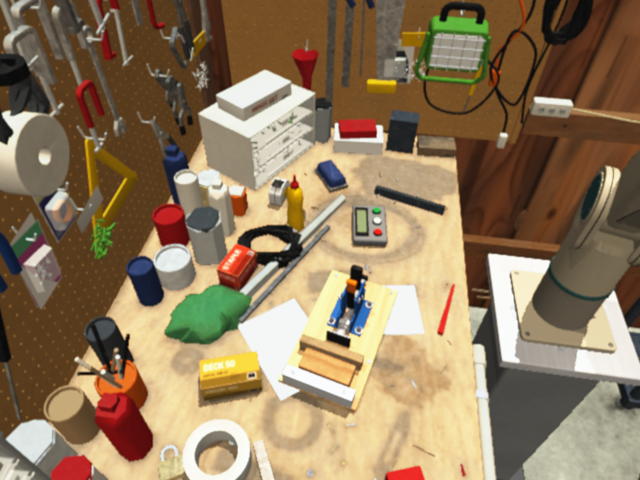

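View pics/top0.png

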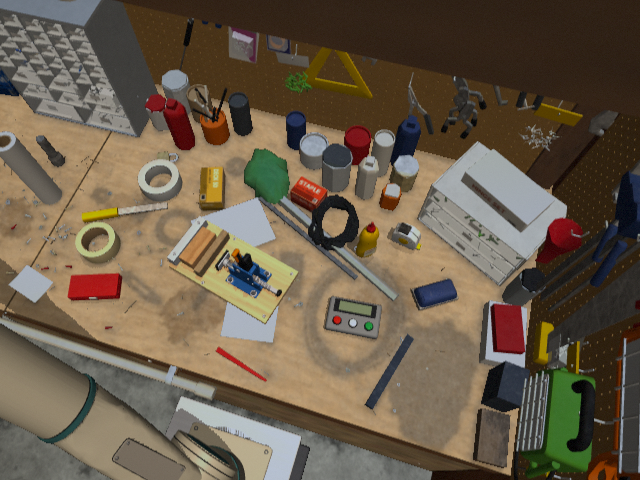

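The top view shows the timer keys near (337,320), (353,323) and (369,326), and the clamp near (245,270). In the scene view the clamp is near (352,300). I'll enlarge both.

```bash
python3 - <<'E'
import cv2,numpy as np
t=cv2.imread("pics/top0.png");s=cv2.imread("pics/scene0.png")
cv2.imwrite("pics/topc.png",cv2.resize(t[210:350,160:300+50+40],None,fx=3.4,fy=3.4,interpolation=cv2.INTER_CUBIC))
a=cv2.resize(s[255:410,275:405],None,fx=3.8,fy=3.8,interpolation=cv2.INTER_CUBIC)
b=cv2.resize(s[195:260,335:405],None,fx=3.8,fy=3.8,interpolation=cv2.INTER_CUBIC)
c=np.zeros((a.shape[0],a.shape[1]+b.shape[1],3),np.uint8);c[:,:a.shape[1]]=a;c[:b.shape[0],a.shape[1]:]=b
cv2.imwrite("pics/scenec.png",c);print(c.shape,a.shape)
E
```

```text
(589, 760, 3) (589, 494, 3)
```

View pics/topc.png

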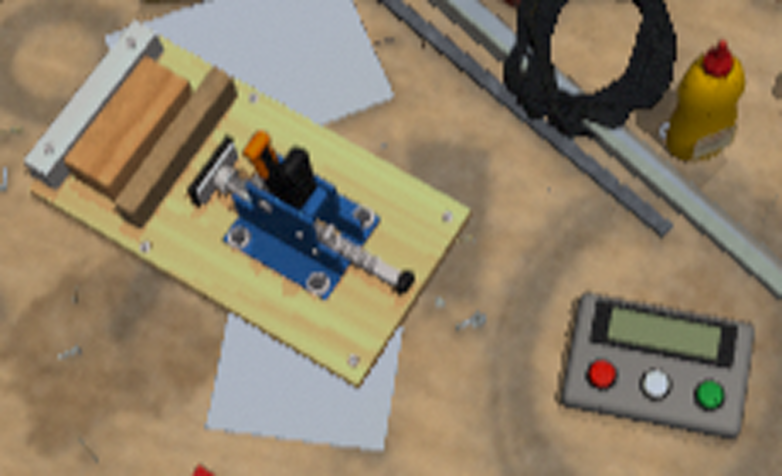

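View pics/scenec.png

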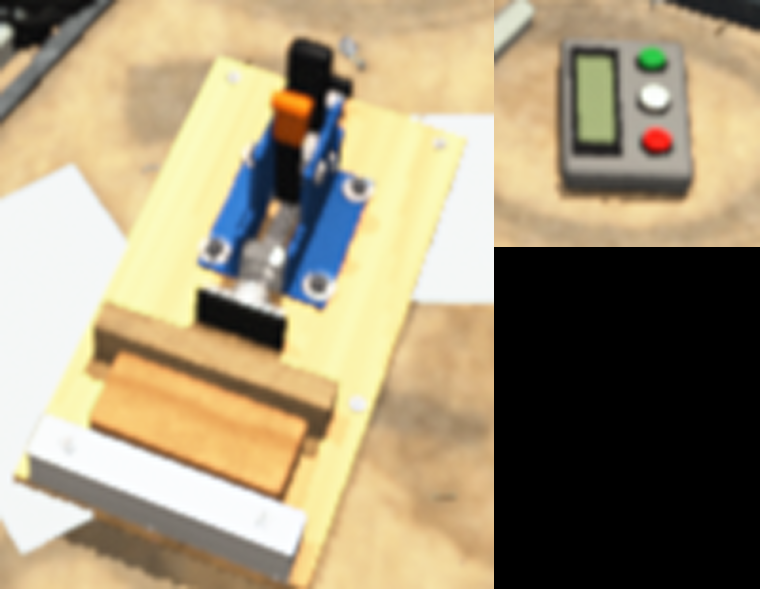

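The top crop shows the keys at (602,374), (656,384) and (710,395), and the grip top at about (297,157). The orange trigger top is at about (261,137), and the stop bar and board corners are visible. The scene crop shows the same points at (656,141), (654,98), (652,59), grip top (311,46) and trigger top (293,97). Next I'll fit board and timer poses to both views.

```bash
cat > h.py <<'E'
from cell import ctrl, imaging, sensors
import cv2,numpy as np
from scipy.optimize import least_squares
from scipy.spatial.transform import Rotation as R
C={n:imaging.calibration(n) for n in("scene","top")}
def K(c): return np.array([[c['fx'],0,c['cx']],[0,c['fy'],c['cy']],[0,0,1]])
def proj(n,P): return cv2.projectPoints(np.float64(P).reshape(-1,1,3),C[n]['rvec'],C[n]['tvec'],K(C[n]),None)[0].reshape(-1,2)
def ray(n,uv,z):
    c=C[n];r=cv2.Rodrigues(c['rvec'])[0];o=-r.T@c['tvec'];d=r.T@np.linalg.inv(K(c))@[uv[0],uv[1],1]
    return o+d*(z-o[2])/d[2]
T=lambda u,v:("top",((u+.5)/3.4-.5+160,(v+.5)/3.4-.5+210))
S=lambda u,v:("scene",((u+.5)/3.8-.5+275,(v+.5)/3.8-.5+255))
S2=lambda u,v:("scene",((u-494+.5)/3.8-.5+335,(v+.5)/3.8-.5+195))
E
python3 - <<'E'
from h import *
for n in C:
    r=cv2.Rodrigues(C[n]['rvec'])[0];print(n,-r.T@C[n]['tvec'])
print("keys")
for nm,a,b in(("red",T(602,372),S2(656,138)),("white",T(656,382),S2(654,96)),("green",T(710,393),S2(652,57))):
    print(nm,ray(*a,32).round(1),ray(*b,32).round(1))
print("grip",ray(*T(297,155),172).round(1),ray(*S(311,46),172).round(1))
print("trig",ray(*T(261,137),165).round(1),ray(*S(293,97),165).round(1))
print("board rear corners",[ray(*p,15).round(1) for p in(T(470,210),T(358,386),S(219,57),S(467,138))])
obs=[(T(162,38),(150,-75,51)),(T(65,180),(150,75,51)),(T(130,22),(174,-75,51)),(T(27,162),(174,75,51)),
 (S(45,417),(150,-75,51)),(S(305,515),(150,75,51)),(S(27,455),(174,-75,51)),(S(295,550),(174,75,51)),
 (T(470,210),(-1,-85,15)),(T(358,386),(-1,85,15)),(S(219,57),(-1,-85,15)),(S(467,138),(-1,85,15)),
 (T(297,155),(-2,0,172)),(S(311,46),(-2,0,172))]
def f(p):
    out=[]
    for (n,uv),q in obs:
        q=np.array(q,float)
        if q[0]==-1:q[0]=p[3]
        if q[0]==-2:q[0]=p[4]
        P=R.from_euler('z',p[2]).apply(q)+[p[0],p[1],0]
        out.append(proj(n,P)[0]-uv)
    return np.concatenate(out)
best=min((least_squares(f,[600,0,y,-140,-60],loss='soft_l1') for y in np.arange(-3,3,1)),key=lambda s:s.cost)
print(best.x.round(3));print(best.fun.reshape(-1,2).round(1).tolist())
g=best.x;print("grip centre",R.from_euler('z',g[2]).apply([g[4],0,0])[:2]+g[:2])
E
```

```text
scene [488.0212584  749.03069369 944.92022879]
top [  73.05601065 -196.40630259 1298.08031963]
keys
red [ 445.7 -160.9   32. ] [ 447.1 -161.3   32. ]
white [ 450.4 -202.6   32. ] [ 451.1 -203.4   32. ]
green [ 454.3 -244.3   32. ] [ 455.1 -244.1   32. ]
grip [494.1  90.1 172. ] [490.1  91.  172. ]
trig [502.3 121.9 165. ] [496.5 122.7 165. ]
board rear corners [array([548.9, -21. ,  15. ]), array([383.8,  17.1,  15. ]), array([549.8, -23.4,  15. ]), array([385.3,  17.4,  15. ])]
[ 501.229  139.745  -36.358 -146.181  -50.444]
[[-1.1, -1.4], [-4.9, -0.8], [1.4, -0.6], [-0.9, 0.3], [0.2, -1.2], [1.2, -0.7], [0.0, -1.2], [-0.1, 0.9], [0.5, -0.5], [0.3, -0.4], [-0.4, 0.4], [0.1, -0.2], [-0.8, 1.5], [0.2, -0.1]]
grip centre [489.74353011  90.62578249]
```

Both views agree to within 2 mm. The keys are 42 mm apart at z = 32, the board's x direction is at 1.341 rad, and the grip centre is near (490.5, 90.5). The trigger is 33 mm ahead of the grip, as the given sizes require. First I'll move with shut fingers, then go on to the red key.

```bash
cat >> h.py <<'E'
def to(x,y,z,yaw=None):
    s=sensors.read_state();r=R.from_euler('xyz',s['tool_rot'])
    print("t",round(s['clock'],2),"pos",s['eef_pos'].round(1),"rot",s['tool_rot'].round(3),"F",s['force'].round(1),"w",round(s['width'],1),"gf",round(s['gripper_force'],1))
    print("tool delta",r.inv().apply(np.array([x,y,z])-s['eef_pos']).round(1))
    t=R.from_euler('xyz',[np.pi,0,yaw if yaw else s['tool_rot'][2]]);print("rotvec",(r.inv()*t).as_rotvec().round(3))
E
```

Call:
nudge_tcp([
  [-37,-27,0,0,0,0,0],
  [-37,-27,0,0,0,0,0],
  [-37,-27,0,0,0,0,0],
  [-37,-27,0,0,0,0,0],
  [-37,-27,0,0,0,0,0],
  [-37,-27,0,0,0,0,0],
  [-37,-27,0,0,0,0,0],
  [-37,-27,0,0,0,0,0],
  [-37,-27,0,0,0,0,0],
  [-37,-27,0,0,0,0,0],
  [-37,-27,0,0,0,0,0],
  [0,0,0,0,0,-0.105,0],
])

```text
clock: 1.3
eef_pos: [504.3, 191.9, 231.1]
tool_rot: [-3.138, 0.003, 2.903]
force: [-0.5, 0.4, -0.6]
width: 0.1
gripper_force: 0.0
```

```bash
python3 -c "
from h import *
to(446.4,-161.1,60,2.912)"
```

```text
t 1.3 pos [504.3 191.9 231.1] rot [-3.138e+00  3.000e-03  2.903e+00] F [-0.5  0.4 -0.6] w 0.1 gf 0.0
tool delta [ -26.7 -356.   172.6]
rotvec [-0.004  0.003 -0.009]
```

Call:
nudge_tcp([
  [-3.3,-44.5,0,0,0,0,0],
  [-3.3,-44.5,0,0,0,0,0],
  [-3.3,-44.5,0,0,0,0,0],
  [-3.3,-44.5,0,0,0,0,0],
  [-3.3,-44.5,0,0,0,0,0],
  [-3.3,-44.5,0,0,0,0,0],
  [-3.3,-44.5,0,0,0,0,0],
  [-3.3,-44.5,0,0,0,0,0],
  [0,0,45,0,0,0,0],
  [0,0,45,0,0,0,0],
  [0,0,45,0,0,0,0],
  [0,0,38,0,0,0,0],
])

```text
clock: 2.5
eef_pos: [444.3, -152.9, 56.3]
tool_rot: [3.141, -0.001, 2.911]
force: [-0.7, -1.0, 0.1]
width: 0.3
gripper_force: 0.0
```

```bash
python3 -c "
from h import *
to(446.4,-161.1,45,2.912)"
```

```text
t 2.5 pos [ 444.3 -152.9   56.3] rot [ 3.141e+00 -1.000e-03  2.911e+00] F [-0.7 -1.   0.1] w 0.3 gf 0.0
tool delta [-3.9 -7.5 11.3]
rotvec [ 0.    -0.001 -0.001]
```

Call:
nudge_tcp([
  [-3.9,-7.5,11,0,0,0,0],
  [0,0,0,0,0,0,0],
  [0,0,0,0,0,0,0],
])

```text
clock: 2.8
eef_pos: [447.9, -162.0, 48.4]
tool_rot: [-3.141, 0.002, 2.911]
force: [0.5, -0.2, 0.6]
width: 0.2
gripper_force: 0.0
```

```bash
python3 - <<'E'
from h import *
to(446.4,-161.1,32)
s=sensors.read_state();im=imaging.get_image("wrist");cv2.imwrite("pics/w1.png",im)
w=imaging.calibration("wrist");H=w['hand_eye'];r=R.from_euler('xyz',s['tool_rot'])
for P in([446.4,-161.1,32],[450.7,-203,32],[454.7,-244.2,32]):
    q=np.linalg.inv(H)@np.r_[r.inv().apply(np.array(P)-s['eef_pos']),1]
    print((q[:2]/q[2]*w['fx']+[w['cx'],w['cy']]).round(1))
E
```

```text
t 2.8 pos [ 447.9 -162.    48.4] rot [-3.141e+00  2.000e-03  2.911e+00] F [ 0.5 -0.2  0.6] w 0.2 gf 0.0
tool delta [ 1.7  0.5 16.3]
rotvec [-0.     0.002 -0.   ]
[322.1 291.9]
[243.4 316.6]
[169.4 339.4]
```

View pics/w1.png

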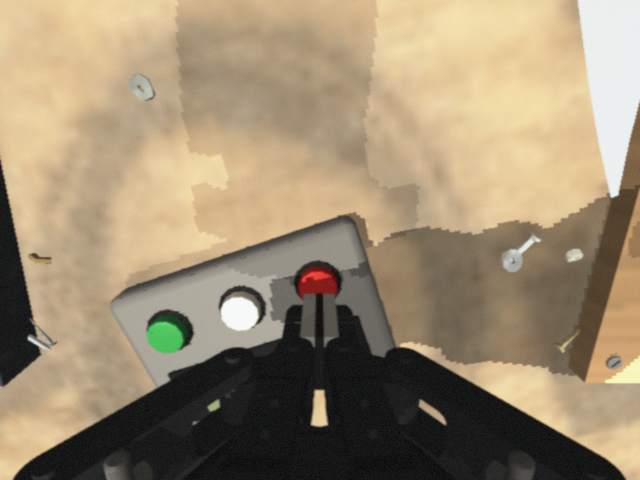

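The wrist view shows the white key at (240,309) and the green at (167,332), with the red just ahead of the tips at (318,280). They sit about 3 mm further along tool +x than predicted, well within a key radius, so I'll split the difference and press.

Call:
nudge_tcp([
  [3.3,0.3,10,0,0,0,0],
  [0,0,6,0,0,0,0],
  [0,0,3,0,0,0,0],
  [0,0,2.5,0,0,0,0],
  [0,0,0,0,0,0,0],
  [0,0,0,0,0,0,0],
])

```text
clock: 3.45
eef_pos: [444.7, -160.2, 27.4]
tool_rot: [3.142, 0.002, 2.912]
force: [-1.7, 1.0, 15.5]
width: 0.3
gripper_force: 7.4
```

```bash
python3 -c "
from h import *
to(445,-161.1,32)"
```

```text
t 3.45 pos [ 444.7 -160.2   27.4] rot [3.142e+00 2.000e-03 2.912e+00] F [-1.7  1.  15.5] w 0.3 gf 7.4
tool delta [-0.5 -0.8 -4.6]
rotvec [0.    0.002 0.   ]
```

Red is fully down (z = 27.4, 15 N). Next is white.

Call:
nudge_tcp([
  [0,0,-10,0,0,0,0],
  [0,0,-10,0,0,0,0],
  [-13.7,-39.9,0,0,0,0,0],
  [0,0,0,0,0,0,0],
  [0,0,8,0,0,0,0],
  [0,0,7,0,0,0,0],
  [0,0,3,0,0,0,0],
  [0,0,1.5,0,0,0,0],
  [0,0,0,0,0,0,0],
  [0,0,0,0,0,0,0],
])

```text
clock: 4.45
eef_pos: [448.0, -201.4, 27.3]
tool_rot: [3.141, -0.0, 2.913]
force: [-2.4, 1.6, 17.8]
width: -0.1
gripper_force: 9.0
```

```bash
python3 -c "
from h import *
to(449.3,-203,32)"
```

```text
t 4.45 pos [ 448.  -201.4   27.3] rot [ 3.141 -0.     2.913] F [-2.4  1.6 17.8] w -0.1 gf 9.0
tool delta [-1.7 -1.3 -4.7]
rotvec [ 0. -0. -0.]
```

Call:
nudge_tcp([
  [0,0,-10,0,0,0,0],
  [0,0,-10,0,0,0,0],
  [-15,-40.4,0,0,0,0,0],
  [0,0,0,0,0,0,0],
  [0,0,8,0,0,0,0],
  [0,0,7,0,0,0,0],
  [0,0,3,0,0,0,0],
  [0,0,1.5,0,0,0,0],
  [0,0,0,0,0,0,0],
  [0,0,0,0,0,0,0],
])

```text
clock: 5.45
eef_pos: [453.2, -243.6, 27.4]
tool_rot: [3.141, -0.001, 2.913]
force: [-3.1, 1.4, 13.1]
width: -0.4
gripper_force: 6.6
```

```bash
python3 -c "
from h import *
to(453.3,-244.2,32)"
```

```text
t 5.45 pos [ 453.2 -243.6   27.4] rot [ 3.141e+00 -1.000e-03  2.913e+00] F [-3.1  1.4 13.1] w -0.4 gf 6.6
tool delta [-0.3 -0.6 -4.6]
rotvec [ 0.001 -0.001 -0.   ]
```

All three keys have gone fully down, in order. I'll lift and travel to above the clamp.

Call:
nudge_tcp([
  [0,0,-45,0,0,0,0],
  [0,0,-45,0,0,0,0],
  [0,0,-45,0,0,0,0],
  [0,0,-45,0,0,0,0],
  [0,0,-38,0,0,0,75],
  [4.9,42.6,0,0,0,0,75],
  [4.9,42.6,0,0,0,0,75],
  [4.9,42.6,0,0,0,0,75],
  [4.9,42.6,0,0,0,0,75],
  [4.9,42.6,0,0,0,0,75],
  [4.9,42.6,0,0,0,0,75],
  [4.9,42.6,0,0,0,0,75],
])

```text
clock: 6.65
eef_pos: [487.0, 55.9, 244.2]
tool_rot: [-3.141, -0.002, 2.913]
force: [0.9, 0.0, -0.2]
width: 75.3
gripper_force: 0.0
```

Call:
nudge_tcp([
  [4.9,42.6,0,0,0,0,75],
  [0,0,0,0,0,0,75],
  [0,0,0,0,0,0,75],
])

```text
clock: 6.95
eef_pos: [491.9, 97.6, 244.0]
tool_rot: [-3.141, -0.002, 2.916]
force: [0.3, -0.8, 1.1]
width: 74.7
gripper_force: 0.0
```

```bash
python3 - <<'E'
from h import *
to(492.7,97.4,240,2.912)
s=sensors.read_state();im=imaging.get_image("wrist");cv2.imwrite("pics/w2.png",im)
w=imaging.calibration("wrist");H=w['hand_eye'];r=R.from_euler('xyz',s['tool_rot'])
u=np.array([.228,.974,0]);g=np.array([490.5,90.5,0])
for d,z in((-7,172),(7,172),(27,165),(39,165)):
    q=np.linalg.inv(H)@np.r_[r.inv().apply(g+u*d+[0,0,z]-s['eef_pos']),1]
    print((q[:2]/q[2]*w['fx']+[w['cx'],w['cy']]).round(1))
E
```

```text
t 6.95 pos [491.9  97.6 244. ] rot [-3.141e+00 -2.000e-03  2.916e+00] F [ 0.3 -0.8  1.1] w 74.7 gf 0.0
tool delta [-0.8 -0.   4. ]
rotvec [-0.001 -0.002  0.004]
[298.5 256.9]
[320.2 257. ]
[350.3 253.5]
[368.4 253.5]
```

View pics/w2.png

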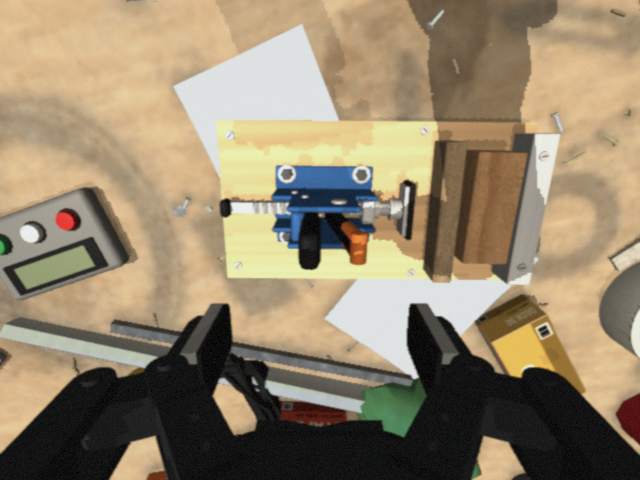

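The wrist view shows the grip top centred at about (309,252) and the orange trigger top at (358,250). Along the closing axis that matches the prediction to 1 px, with a few mm of harmless lateral offset. I'll descend.

Call:
nudge_tcp([
  [1,0,35,0,0,0,75],
  [0,0,30,0,0,0,75],
  [0,0,25,0,0,0,75],
  [0,0,18,0,0,0,75],
  [0,0,2,0,0,0,75],
  [0,0,0,0,0,0,75],
])

```text
clock: 7.6
eef_pos: [491.8, 94.9, 134.6]
tool_rot: [-3.141, -0.001, 2.91]
force: [0.6, 0.1, 0.3]
width: 74.8
gripper_force: 0.0
```

```bash
python3 - <<'E'
from h import *
to(492.5,97.5,134,2.912)
cv2.imwrite("pics/w3.png",imaging.get_image("wrist"))
E
```

```text
t 7.6 pos [491.8  94.9 134.6] rot [-3.141e+00 -1.000e-03  2.910e+00] F [0.6 0.1 0.3] w 74.8 gf 0.0
tool delta [-0.1  2.7  0.6]
rotvec [-0.001 -0.001 -0.002]
```

View pics/w3.png

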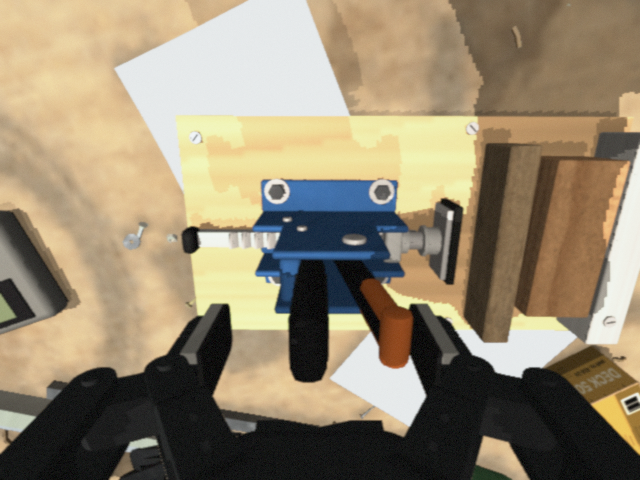

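The fingers straddle the grip at (308,345) and the trigger end at (395,335), with both clear. I'll centre by 2.5 mm and make the first stroke.

Call:
nudge_tcp([
  [0,2.6,0.5,0,0,0,75],
  [0,0,0,0,0,0,60],
  [0,0,0,0,0,0,44],
  [0,0,0,0,0,0,36],
  [0,0,0,0,0,0,36],
  [0,0,0,0,0,0,36],
])

```text
clock: 8.25
eef_pos: [494.3, 101.0, 135.4]
tool_rot: [3.138, 0.003, 2.913]
force: [1.2, 5.0, 4.8]
width: 36.5
gripper_force: 2.6
```

Call:
nudge_tcp([
  [0,0,0,0,0,0,30],
  [0,0,0,0,0,0,28],
  [0,0,0,0,0,0,28],
  [0,0,0,0,0,0,28],
])

```text
clock: 8.65
eef_pos: [493.5, 97.7, 135.6]
tool_rot: [-3.141, 0.002, 2.911]
force: [-1.5, -2.5, 9.0]
width: 28.1
gripper_force: 6.9
```

Call:
nudge_tcp([
  [0,0,0,0,0,0,26],
  [0,0,0,0,0,0,26],
  [0,0,0,0,0,0,26],
])

```text
clock: 8.95
eef_pos: [493.4, 97.2, 135.8]
tool_rot: [-3.141, 0.002, 2.91]
force: [-2.6, -4.5, 11.6]
width: 27.0
gripper_force: 38.3
```

Call:
nudge_tcp([
  [0,0,0,0,0,0,25],
  [0,0,0,0,0,0,25],
  [0,0,0,0,0,0,25],
])

```text
clock: 9.25
eef_pos: [493.3, 97.0, 135.8]
tool_rot: [-3.141, 0.002, 2.909]
force: [-2.0, -4.6, 12.1]
width: 25.7
gripper_force: 56.9
```

Home is at about 27 mm with little force before it, so this was a free stroke. I'll let out and stroke again, watching the force.

Call:
nudge_tcp([
  [0,0,0,0,0,0,70],
  [0,0,0,0,0,0,70],
  [0,0,0,0,0,0,70],
  [0,0,0,0,0,0,70],
  [0,0,0,0,0,0,70],
  [0,0,0,0,0,0,70],
  [0,0,0,0,0,0,44],
  [0,0,0,0,0,0,36],
  [0,0,0,0,0,0,36],
  [0,0,0,0,0,0,36],
])

```text
clock: 10.25
eef_pos: [494.0, 100.9, 135.0]
tool_rot: [3.138, 0.002, 2.913]
force: [0.8, 5.7, 2.2]
width: 35.9
gripper_force: 2.5
```

Call:
nudge_tcp([
  [0,0,0,0,0,0,32],
  [0,0,0,0,0,0,28],
  [0,0,0,0,0,0,28],
  [0,0,0,0,0,0,28],
])

```text
clock: 10.65
eef_pos: [493.3, 97.7, 135.2]
tool_rot: [-3.141, 0.002, 2.911]
force: [-0.4, -1.9, 7.3]
width: 28.2
gripper_force: 6.0
```

Call:
nudge_tcp([
  [0,0,0,0,0,0,26.5],
  [0,0,0,0,0,0,26.5],
  [0,0,0,0,0,0,26.5],
])

```text
clock: 10.95
eef_pos: [493.2, 97.4, 135.3]
tool_rot: [-3.141, 0.002, 2.91]
force: [-2.6, -2.9, 9.1]
width: 27.1
gripper_force: 30.7
```

Call:
nudge_tcp([
  [0,0,0,0,0,0,70],
  [0,0,0,0,0,0,70],
  [0,0,0,0,0,0,70],
  [0,0,0,0,0,0,70],
  [0,0,0,0,0,0,70],
  [0,0,0,0,0,0,70],
])

```text
clock: 11.55
eef_pos: [492.5, 98.6, 134.2]
tool_rot: [-3.141, -0.0, 2.912]
force: [0.1, -0.1, 0.3]
width: 70.0
gripper_force: 0.0
```

```bash
python3 - <<'E'
from h import *
cv2.imwrite("pics/w4.png",imaging.get_image("wrist"))
E
```

```text
(no output)
```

View pics/w4.png

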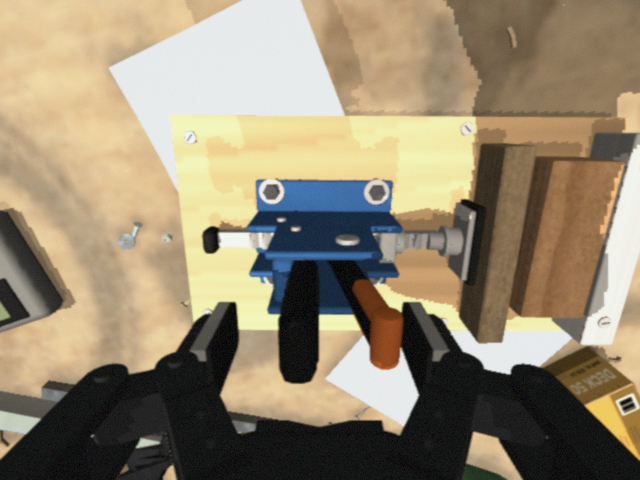

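Two strokes have moved the rod about 18 mm, and the pad front at (478,240) is just touching the strip. Gaps remain between strip and block and between block and stop. Next is stroke 3.

Call:
nudge_tcp([
  [0,0,0,0,0,0,50],
  [0,0,0,0,0,0,44],
  [0,0,0,0,0,0,36],
  [0,0,0,0,0,0,36],
  [0,0,0,0,0,0,36],
])

```text
clock: 12.1
eef_pos: [493.9, 100.8, 135.0]
tool_rot: [3.138, 0.002, 2.913]
force: [1.4, 5.5, 2.3]
width: 36.1
gripper_force: 2.5
```

Call:
nudge_tcp([
  [0,0,0,0,0,0,32],
  [0,0,0,0,0,0,28],
  [0,0,0,0,0,0,28],
  [0,0,0,0,0,0,28],
])

```text
clock: 12.5
eef_pos: [493.2, 97.7, 135.2]
tool_rot: [-3.141, 0.001, 2.911]
force: [-0.8, -1.3, 8.6]
width: 28.0
gripper_force: 6.0
```

Call:
nudge_tcp([
  [0,0,0,0,0,0,26.5],
  [0,0,0,0,0,0,26.5],
  [0,0,0,0,0,0,26.5],
])

```text
clock: 12.8
eef_pos: [493.2, 97.4, 135.3]
tool_rot: [-3.141, 0.001, 2.91]
force: [-1.8, -3.0, 10.1]
width: 26.9
gripper_force: 30.6
```

Still a free stroke. Stroke 4 will go more gradually.

Call:
nudge_tcp([
  [0,0,0,0,0,0,70],
  [0,0,0,0,0,0,70],
  [0,0,0,0,0,0,70],
  [0,0,0,0,0,0,70],
  [0,0,0,0,0,0,70],
  [0,0,0,0,0,0,70],
  [0,0,0,0,0,0,50],
  [0,0,0,0,0,0,44],
  [0,0,0,0,0,0,40],
  [0,0,0,0,0,0,40],
])

```text
clock: 13.8
eef_pos: [493.7, 100.5, 134.9]
tool_rot: [3.139, 0.002, 2.913]
force: [0.8, 5.4, 2.8]
width: 40.0
gripper_force: 2.7
```

Call:
nudge_tcp([
  [0,0,0,0,0,0,36],
  [0,0,0,0,0,0,36],
  [0,0,0,0,0,0,36],
])

```text
clock: 14.1
eef_pos: [493.8, 100.5, 134.9]
tool_rot: [3.139, 0.002, 2.913]
force: [1.6, 5.5, 3.3]
width: 36.1
gripper_force: 2.8
```

Call:
nudge_tcp([
  [0,0,0,0,0,0,33],
  [0,0,0,0,0,0,33],
  [0,0,0,0,0,0,33],
])

```text
clock: 14.4
eef_pos: [493.7, 100.0, 134.8]
tool_rot: [3.139, 0.002, 2.913]
force: [1.0, 5.2, 3.8]
width: 32.8
gripper_force: 2.8
```

Call:
nudge_tcp([
  [0,0,0,0,0,0,30.5],
  [0,0,0,0,0,0,30.5],
  [0,0,0,0,0,0,30.5],
])

```text
clock: 14.7
eef_pos: [493.4, 98.9, 134.8]
tool_rot: [3.141, 0.002, 2.912]
force: [0.6, 3.1, 5.9]
width: 30.1
gripper_force: 3.5
```

Call:
nudge_tcp([
  [0,0,0,0,0,0,28],
  [0,0,0,0,0,0,28],
  [0,0,0,0,0,0,28],
])

```text
clock: 15.0
eef_pos: [493.1, 97.7, 135.0]
tool_rot: [-3.141, 0.001, 2.911]
force: [-0.1, 1.0, 7.3]
width: 28.4
gripper_force: 5.9
```

Call:
nudge_tcp([
  [0,0,0,0,0,0,26.5],
  [0,0,0,0,0,0,26.5],
  [0,0,0,0,0,0,26.5],
])

```text
clock: 15.3
eef_pos: [493.1, 97.4, 135.1]
tool_rot: [-3.141, 0.001, 2.91]
force: [-1.1, -1.6, 9.5]
width: 27.3
gripper_force: 30.9
```

```bash
python3 - <<'E'
from h import *
cv2.imwrite("pics/w5.png",imaging.get_image("wrist"))
E
```

```text
(no output)
```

View pics/w5.png

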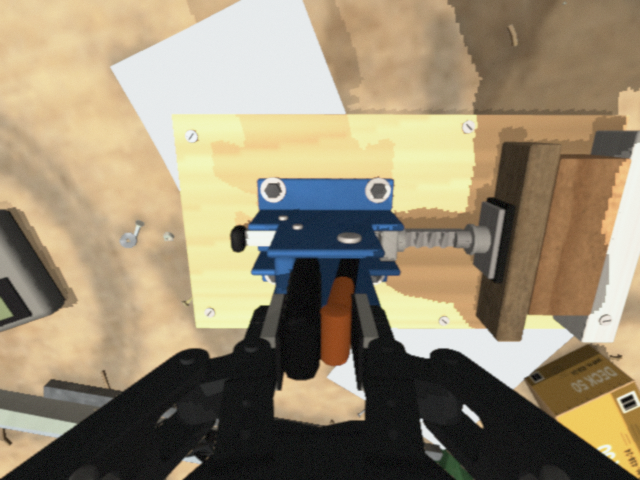

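The rod has moved 36 mm in four full strokes. Strip, block and stop look nearly closed up, with the strip at (530,240) against the block. Stroke 5 should be the pressing one: let out fully, then squeeze gently until about 20 N.

Call:
nudge_tcp([
  [0,0,0,0,0,0,70],
  [0,0,0,0,0,0,70],
  [0,0,0,0,0,0,70],
  [0,0,0,0,0,0,70],
  [0,0,0,0,0,0,70],
  [0,0,0,0,0,0,70],
  [0,0,0,0,0,0,50],
  [0,0,0,0,0,0,44],
  [0,0,0,0,0,0,41],
  [0,0,0,0,0,0,41],
])

```text
clock: 16.35
eef_pos: [493.7, 100.5, 134.9]
tool_rot: [3.139, 0.002, 2.913]
force: [1.0, 4.5, 3.1]
width: 41.0
gripper_force: 2.7
```

Call:
nudge_tcp([
  [0,0,0,0,0,0,38],
  [0,0,0,0,0,0,38],
  [0,0,0,0,0,0,38],
])

```text
clock: 16.65
eef_pos: [493.9, 100.8, 135.0]
tool_rot: [3.138, 0.002, 2.913]
force: [0.9, 5.8, 3.4]
width: 37.8
gripper_force: 3.1
```

Call:
nudge_tcp([
  [0,0,0,0,0,0,36],
  [0,0,0,0,0,0,36],
  [0,0,0,0,0,0,36],
])

```text
clock: 16.95
eef_pos: [494.1, 101.2, 135.1]
tool_rot: [3.138, 0.003, 2.913]
force: [1.5, 7.1, 3.9]
width: 35.9
gripper_force: 3.5
```

Call:
nudge_tcp([
  [0,0,0,0,0,0,34.5],
  [0,0,0,0,0,0,34.5],
  [0,0,0,0,0,0,34.5],
])

```text
clock: 17.25
eef_pos: [494.0, 100.9, 135.2]
tool_rot: [3.138, 0.003, 2.913]
force: [0.7, 5.5, 4.9]
width: 34.4
gripper_force: 6.2
```

Call:
nudge_tcp([
  [0,0,0,0,0,0,33.5],
  [0,0,0,0,0,0,33.5],
  [0,0,0,0,0,0,33.5],
])

```text
clock: 17.55
eef_pos: [493.9, 100.4, 135.3]
tool_rot: [3.139, 0.002, 2.913]
force: [0.6, 5.1, 6.0]
width: 33.4
gripper_force: 7.6
```

Call:
nudge_tcp([
  [0,0,0,0,0,0,32.8],
  [0,0,0,0,0,0,32.8],
  [0,0,0,0,0,0,32.8],
])

```text
clock: 17.85
eef_pos: [493.8, 100.1, 135.3]
tool_rot: [3.139, 0.002, 2.912]
force: [0.4, 4.8, 7.4]
width: 32.8
gripper_force: 9.4
```

Call:
nudge_tcp([
  [0,0,0,0,0,0,31.8],
  [0,0,0,0,0,0,31.8],
  [0,0,0,0,0,0,31.8],
])

```text
clock: 18.15
eef_pos: [493.7, 99.8, 135.4]
tool_rot: [3.139, 0.002, 2.912]
force: [-0.4, 3.3, 8.5]
width: 32.2
gripper_force: 14.3
```

Call:
nudge_tcp([
  [0,0,0,0,0,0,30.8],
  [0,0,0,0,0,0,30.8],
  [0,0,0,0,0,0,30.8],
])

```text
clock: 18.45
eef_pos: [493.7, 99.3, 135.5]
tool_rot: [3.14, 0.002, 2.911]
force: [-1.5, 2.6, 9.1]
width: 31.4
gripper_force: 19.1
```

Call:
nudge_tcp([
  [0,0,0,0,0,0,30.8],
  [0,0,0,0,0,0,30.8],
  [0,0,0,0,0,0,30.8],
  [0,0,0,0,0,0,30.8],
  [0,0,0,0,0,0,30.8],
])

```text
clock: 18.95
eef_pos: [493.7, 99.3, 135.5]
tool_rot: [3.14, 0.002, 2.911]
force: [-0.8, 1.6, 10.3]
width: 31.5
gripper_force: 19.1
```

```bash
python3 - <<'E'
from h import *
a=cv2.imread("pics/w5.png")[90:350,380:640];b=imaging.get_image("wrist")[90:350,380:640];cv2.imwrite("pics/w6.png",cv2.resize(np.hstack([a,b]),None,fx=1.53,fy=1.53,interpolation=cv2.INTER_CUBIC))
E
```

```text
(no output)
```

View pics/w6.png

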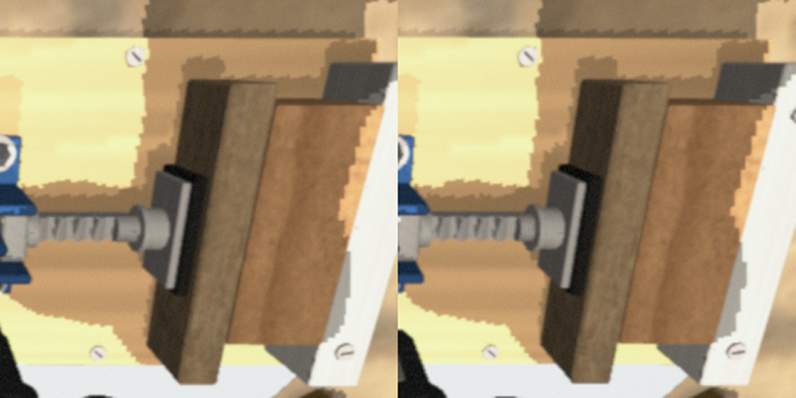

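The joint looks closed: strip, block and stop are flush, and the strip has moved only 1–2 mm since the last stroke. I'll measure the rod's travel from its rear knob by template matching.

```bash
python3 - <<'E'
from h import *
now=imaging.get_image("wrist");cv2.imwrite("pics/w7.png",now)
ims={"w3":cv2.imread("pics/w3.png"),"w4":cv2.imread("pics/w4.png"),"w5":cv2.imread("pics/w5.png"),"now":now}
def match(box,im):
    u0,v0,u1,v1=box;t=ims["w5"][v0:v1,u0:u1]
    m=18;h,w=im.shape[:2]
    s=im[v0-12:v1+12,max(0,u0-70):u1+50]
    r=cv2.matchTemplate(s,t,cv2.TM_CCOEFF_NORMED);_,c,_,l=cv2.minMaxLoc(r)
    x=l[0];a=r[l[1],x-1:x+2] if 0<x<r.shape[1]-1 else [0,1,0]
    return round(x+.5*(a[0]-a[2])/(a[0]-2*a[1]+a[2])+max(0,u0-70)-u0,1),round(float(c),2)
for n,b in(("screwL",(183,126,203,146)),("screwR",(458,118,478,138)),("bolt",(335,228,362,248)),("knob",(227,220,248,256)),("collar",(468,220,490,258)),("teeth",(420,228,462,252)),("strip",(495,138,560,170)),("padcorner",(488,195,515,225)),("blockstop",(590,120,640,170))):
    print(n,{k:match(b,i) for k,i in ims.items()})
E
```

```text
screwL {'w3': (np.float32(4.1), 0.96), 'w4': (np.float32(-1.5), 0.93), 'w5': (np.float32(0.0), 1.0), 'now': (np.float32(-3.0), 0.96)}
screwR {'w3': (np.float32(3.3), 0.81), 'w4': (np.float32(-0.9), 0.94), 'w5': (np.float32(0.0), 1.0), 'now': (np.float32(-3.2), 0.91)}
bolt {'w3': (np.float32(5.1), 0.99), 'w4': (np.float32(-1.8), 1.0), 'w5': (np.float32(-0.0), 1.0), 'now': (np.float32(-3.9), 0.98)}
knob {'w3': (np.float32(-48.3), 0.92), 'w4': (np.float32(-27.6), 0.97), 'w5': (np.float32(-0.0), 1.0), 'now': (np.float32(3.0), 0.95)}
collar {'w3': (np.float32(-48.8), 0.93), 'w4': (np.float32(-27.5), 0.96), 'w5': (np.float32(-0.0), 1.0), 'now': (np.float32(-1.8), 0.99)}
teeth {'w3': (np.float32(-31.8), 0.56), 'w4': (np.float32(-26.7), 0.86), 'w5': (np.float32(0.0), 1.0), 'now': (np.float32(2.7), 0.95)}
strip {'w3': (np.float32(-17.4), 0.95), 'w4': (np.float32(-22.1), 0.92), 'w5': (np.float32(-0.0), 1.0), 'now': (np.float32(-3.1), 0.99)}
padcorner {'w3': (np.float32(-51.7), 0.6), 'w4': (np.float32(-28.8), 0.86), 'w5': (np.float32(-0.0), 1.0), 'now': (np.float32(-1.9), 0.99)}
blockstop {'w3': (0.0, 0.84), 'w4': (np.float32(-0.9), 0.97), 'w5': (0.0, 1.0), 'now': (np.float32(-4.1), 0.99)}
```

The knob shows the rod 4.4 mm further than after stroke 4, while the pad moved only 1.1 mm. That is 3.3 mm of spring compression, or about 13 N on the joint, putting the rod at about 43.3 mm. It's in the window; I'll trim slightly to 20–21 N for margin.

Call:
nudge_tcp([
  [0,0,0,0,0,0,30.4],
  [0,0,0,0,0,0,30.4],
  [0,0,0,0,0,0,30.4],
  [0,0,0,0,0,0,30.4],
  [0,0,0,0,0,0,30.4],
  [0,0,0,0,0,0,30.4],
])

```text
clock: 19.65
eef_pos: [493.6, 99.2, 135.5]
tool_rot: [3.14, 0.002, 2.911]
force: [-1.3, 2.3, 10.8]
width: 30.9
gripper_force: 20.9
```

```bash
python3 -c "
from cell import ctrl, imaging, sensors
s=sensors.read_state();print(s['gripper_force'],s['width'])
if 15<s['gripper_force']<26: print(ctrl.finish_job())"
```

```text
20.923740123398602 30.933357484364738
the job is handed in; nothing more can be done
None
```

I set the timer red, white, green, each key fully down, then closed the joint in four full strokes plus a fifth held at about 21 N, with the rod at about 43 to 44 mm by my image estimate; the job is handed in at 19.65 s, with no verdict returned.

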